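# Hang a hook-on hinge bracket and hold the flat leaf in line for the pin

### The job

A guard hinge is being fitted to the little rail. Hang the saddle-shaped bracket over the rail's square bar, down on the bar between the two posts with its knuckles on the robot's side, and let go of it; then pick up the flat hinge leaf, bring its single knuckle between the bracket's two knuckles with the plate towards the robot, and hold it there with all three bores in line so that a workmate can slide the pin through. Finish while still holding the leaf in line in the gripper, without pushing on the bracket, and leave the other things on the bench where they are.

Things in the scene. Friction and masses are not known exactly. Their poses are not given: they have to be found in the camera images.
- rail: Fixed guard rail (mm): base plate 64 x 132 x 8; two slotted posts 20 x 18 whose centres are 51 either side of the middle along its y (84 clear between), carrying a steel square bar 20 x 20, 122 long, along y. Bar top 100 above the bench, underside 80. Low screw heads (2.5) on the bar's ends. Origin: centre of the underside; z up; -x is the robot's side, turned at most 13 degrees.
- rail_mid (a point): Middle of the top face of the rail's bar, axes as the rail's. Part of the room: two press towers, 290 mm tall, stand left and right of the rail and nearer to the robot; a shelf with the tall tester box stands behind it: carry things over the towers and clear of the box.
- bracket: Loose steel saddle, inverted U (mm): 32 along x, 52 along y, stands on two cheeks 4 thick; slot 24 wide, 28 deep, open below and at its y ends; top plate 28 to 32 up. On it two knuckles (barrels 18 dia, bore 10) at |y| 15 to 26, 30 clear between; bore axis along y at x -6, z 47; top at 56. About 160 g. Origin: centre between the feet; z up; -x is its knuckle side, starting towards the robot.
- bracket_bore (a point): Point on the bracket's bore axis, midway between its two knuckles; bracket frame (-6, 0, 47); y along the bore.
- leaf: Loose flat steel hinge leaf lying on the bench (mm): plate 56 along x, 50 along y, 8 thick, three screw holes; at the middle of its +x edge (away from the robot) a neck 24 wide and one knuckle, barrel 18 dia, 24 long, bore 10 along y, axis at x 39, z 9 (underside level with the plate's). About 150 g, centre of mass near x 9. Origin: centre of the plate's underside; z up.
- leaf_bore (a point): Middle of the leaf's bore; leaf frame (39, 0, 9); y along the bore.
- hinge_pin: Bystander: steel hinge pin 8 diameter, 64 tall, with a tapered nose, standing on its 16 wide head. Origin: centre of its foot.
- hex_key: Bystander: black hex key, 31 x 75 x 8, lying on the bench.
- cap_screw: Bystander: black socket-head cap screw, 16 x 16 x 28, standing on its head.
Mind the look-alikes: they are no part of the job. What is shaped like the bracket but yellow is not meant.

How it is judged:
By the outcome, as a careful person would: the job done as asked, in the order asked, and still so for the second after the job is handed in, while the arm keeps its last pose, push and grip.
It also fails if it takes over 72 s, if anything falls off the work surface, if the arm or the gripper's body presses on something with over 40 N, if the wrist force passes 120 N, or if a joint passes its speed limit or range.

### The arm

A 6-joint arm with a two-finger parallel gripper is mounted at the origin on a cart in front of the work surface, level with it; the furniture and walls round the work are solid. World frame = base frame: x ahead of the robot, y to its left, z up, the work surface at z = 0. Lengths are in m, angles in rad, forces in N, time in s.
With the tool pointing down it reaches from about 0.4 to 0.825 m from the base axis. Payload 7 kg.
Tool frame: the origin (TCP) lies midway between the tips of the shut fingers; the grasp point (between the pads) lies 19 mm behind it; z points along the fingers, y is the line along which they close (so a half turn about z gives the same grasp; the last joint's range is limited). The gripper opens to 88 mm and grips with 3 to 60 N. Pads are 19 mm wide; open, the fingers measure 130 mm over their backs; the gripper's body (78 mm by 193 mm) begins 47 mm behind the grasp point.
Start: joints at [1.565, 0.359, 0.012, 0, -1.224, -0.288], TCP at [0.195, 0.646, 0.227] pointing down, gripper open.
Joint ranges: [-3.07, 3.07], [-1.43, 2.12], [-1.02, 1.25], [-3.03, 1.67], [-3.05, -0], [-3.03, 3.03]. Speed limits (rad/s): [2.39, 2.39, 3.01, 3.14, 3.14, 3.14].

### API

Orientations are given as [roll, pitch, yaw] about the fixed x, y, z axes, in that order (R = Rz(yaw) Ry(pitch) Rx(roll)).
In Python, from rig import robot, claw, kinematics, imaging, close_job, telemetry gives the robot as it stands. The module is installed in compiled form; this text tells all that it offers. Calls block until the motion is done:
- robot.move_ptp(position, orientation): joint-space move of the TCP to a pose.
- robot.servo_line(position, ori=None, max_speed=0.15): straight line of the TCP; ori=None keeps the orientation; max_speed is the mean speed in m/s.
- robot.move_joints(angles): joint-space move.
- claw.command_gripper(opening): finger opening in m; the grip force is fixed at half the most; returns when the fingers have stopped.
- robot.sleep(seconds).
- kinematics.inverse_kinematics(position, orientation): joint angles nearest the present ones, or None.
- imaging.get_image(name): name is "side" or "top"; returns a dict with "color" (420x560x3 uint8, red, green, blue), "depth" (420x560 float32, m along the optical axis (not along the pixel's ray), 0 where there is no reading), "vfov" (degrees; the focal length in pixels is half the picture's height over the tangent of half this angle, whatever the lens; pixels are square), "cx", "cy" (the principal point, pixels), "k1" (the pictures are not rectified: a ray, as slopes to the right and down, at radius r is drawn at 1 + k1 r^2 times it, then the intrinsics apply), "R" (3x3) and "t" (3): a world point X has camera coordinates R X + t. Camera axes: x right, y down, z forward; pixel columns grow to the right and rows downward; lengths in m; the calibration is good to about 2 mm. A picture is of the moment at which its call begins.
A pose or a line that the arm cannot do raises robot.MotionError and nothing moves.
- close_job(): hands the job in; it is judged then, once.
Readings, each from a call of its own:
- telemetry.read_clock(): time.
- telemetry.read_joint_positions(): joint angles.
- telemetry.read_qd(): joint speeds.
- telemetry.read_joint_torque(): joint torques, N m.
- telemetry.read_position(): TCP position.
- telemetry.read_orientation(): TCP orientation.
- telemetry.read_force(): force on the tool from outside, world axes, zero at the start.
- telemetry.read_wrist_torque(): the same for the moment, N m.
- telemetry.read_grip_width(): finger opening in m.
- telemetry.read_grip_force(): force on a finger pad.
Only numpy, scipy, OpenCV 4.12 (cv2) and the standard library are available. Lean on these libraries where they do the work, as an engineer would, in place of code of your own. Each camera call takes 0.05 s, during which the arm holds its last target. There are 200 camera calls.

## Working session

There is one attempt and no reset: what is moved stays moved. The work goes in short steps, each a Python script; the robot and the scene stay as the last script left them, time stands still between calls to the robot, and variables do not carry over. Pictures are saved under pics/ and viewed, at most 10 in all, crops included, and the job is handed in when it is done.

```bash
mkdir -p pics; cat > h.py <<'E'
import numpy as np, cv2
from rig import robot, claw, kinematics, imaging, close_job, telemetry
def shot(n):
    im=imaging.get_image(n); im['f']=im['color'].shape[0]/2/np.tan(np.radians(im['vfov'])/2); return im
def rays(im,uv):
    uv=np.atleast_2d(np.asarray(uv,float)); f=im['f']
    K=np.array([[f,0,im['cx']],[0,f,im['cy']],[0,0,1]])
    return cv2.undistortPoints(uv.reshape(-1,1,2),K,np.array([im['k1'],0,0,0,0.])).reshape(-1,2)
def onplane(im,uv,z):
    d=np.c_[rays(im,uv),np.ones(len(np.atleast_2d(uv)))]@im['R']; c=-im['R'].T@im['t']
    return c+d*((z-c[2])/d[:,2])[:,None]
def cloud(im):
    h,w=im['depth'].shape; v,u=np.mgrid[:h,:w]
    r=rays(im,np.c_[u.ravel(),v.ravel()]); d=im['depth'].ravel().astype(float)
    P=(np.c_[r*d[:,None],d]-im['t'])@im['R']; P[d==0]=np.nan
    return P.reshape(h,w,3)
def proj(im,X):
    f=im['f'];K=np.array([[f,0,im['cx']],[0,f,im['cy']],[0,0,1]])
    return cv2.projectPoints(np.atleast_2d(np.asarray(X,float)),cv2.Rodrigues(im['R'])[0],im['t'],K,np.array([im['k1'],0,0,0,0.]))[0].reshape(-1,2)
def save(im,name): cv2.imwrite('pics/'+name,im['color'][...,::-1])
E
python3 - <<'E'
from h import *
import pickle
for n in('side','top'):
    im=shot(n); save(im,n+'0.png'); pickle.dump(im,open(n+'0.pkl','wb'))
    print(n,im['f'],im['cx'],im['cy'],im['k1'],-im['R'].T@im['t'],im['R'][2])
print(telemetry.read_clock(),telemetry.read_position(),telemetry.read_orientation())
E
```

```text
side 500.45457225748873 283.3293697584011 202.38969676387438 -0.1455297777004464 [ 0.68840988 -0.78510937  1.1415808 ] [-0.13394882  0.58278757 -0.8015088 ]
top 396.9733912949926 281.3078850166352 209.00978300953926 -0.10407011743909678 [ 0.31882452 -0.01528246  1.2558639 ] [ 0.19139372 -0.01650092 -0.98137463]
0.1 [0.1953603  0.64565245 0.2257208 ] [ 3.14012099e+00 -1.37411921e-04 -2.93882463e-01]
```

View pics/top0.png

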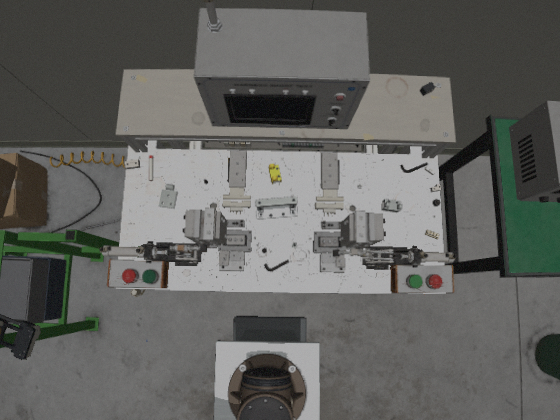

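View pics/side0.png

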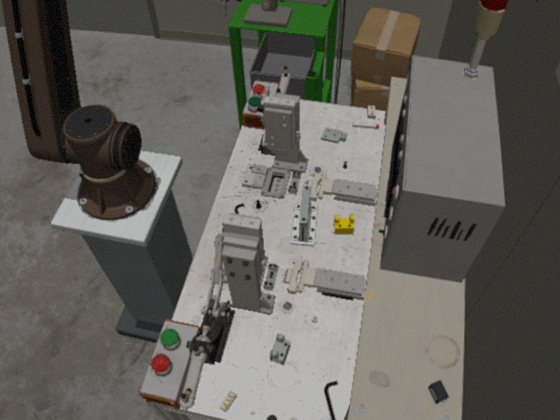

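The top view shows the bracket at about (392,205), the leaf at (168,196) and the rail at (276,207). The towers are at about (205,225) and (362,228), and the yellow decoy is at (275,173). The side view shows the leaf at (333,134), the bracket at (281,349) and the rail at (304,215).

```bash
python3 - <<'E'
from h import *
import pickle
T=pickle.load(open('top0.pkl','rb'));S=pickle.load(open('side0.pkl','rb'))
CT,CS=cloud(T),cloud(S)
def crop(im,c,h=32,s=8):
    u,v=c;return cv2.resize(im['color'][v-h:v+h,u-h:u+h],None,fx=260/2/h,fy=260/2/h,interpolation=cv2.INTER_CUBIC)
a=np.hstack([crop(T,c) for c in((392,205),(168,196),(276,207))]);b=np.hstack([crop(S,c) for c in((281,349),(333,134),(304,215))])
cv2.imwrite('pics/crops.png',np.vstack([a,b])[...,::-1])
for n,im,C,cs in(('top',T,CT,((392,205),(168,196),(276,207))),('side',S,CS,((281,349),(333,134),(304,215)))):
    for u,v in cs:
        P=C[v-26:v+26,u-26:u+26].reshape(-1,3);P=P[np.isfinite(P).all(1)]
        for lo,hi in((.004,.02),(.02,.04),(.04,.07),(.08,.12)):
            q=P[(P[:,2]>lo)&(P[:,2]<hi)]
            if len(q)>8: print(n,(u,v),lo,len(q),np.round(np.median(q,0),4),np.round(np.ptp(np.percentile(q,[2,98],0),0),3))
P=CT.reshape(-1,3);P=P[np.isfinite(P).all(1)]
for y0 in np.arange(-.5,.5,.05):
    q=P[(P[:,1]>y0)&(P[:,1]<y0+.05)&(P[:,2]>.12)&(P[:,0]>.2)&(P[:,0]<.85)]
    if len(q)>5: print(round(y0,2),len(q),np.round(q.min(0),3),np.round(q.max(0),3))
print('bench',np.nanmedian(CT[150:160,215:225,2]),np.nanmedian(CS[240:250,330:345,2]))
E
```

```text
top (392, 205) 0.004 281 [ 0.5902 -0.4127  0.0048] [0.167 0.165 0.011]
top (392, 205) 0.02 131 [ 0.5768 -0.3893  0.0328] [0.033 0.05  0.014]
top (392, 205) 0.04 52 [ 0.5704 -0.3873  0.0546] [0.02  0.051 0.018]
top (168, 196) 0.004 646 [0.601  0.335  0.0071] [0.159 0.154 0.014]
top (276, 207) 0.004 628 [ 0.552  -0.0196  0.0078] [0.157 0.155 0.014]
top (276, 207) 0.02 45 [0.5596 0.0248 0.0297] [0.103 0.143 0.017]
top (276, 207) 0.04 20 [ 0.5607 -0.0623  0.0522] [0.013 0.114 0.026]
top (276, 207) 0.08 317 [ 0.5641 -0.0187  0.1004] [0.026 0.116 0.022]
side (281, 349) 0.004 69 [ 0.5935 -0.4     0.005 ] [0.118 0.112 0.014]
side (281, 349) 0.02 261 [ 0.5847 -0.3876  0.0315] [0.034 0.049 0.015]
side (281, 349) 0.04 96 [ 0.5756 -0.4036  0.0516] [0.021 0.052 0.018]
side (333, 134) 0.004 420 [0.6015 0.335  0.0069] [0.15  0.198 0.013]
side (304, 215) 0.004 647 [ 0.5751 -0.003   0.0084] [0.126 0.166 0.015]
side (304, 215) 0.02 186 [0.5848 0.0719 0.0271] [0.069 0.173 0.018]
side (304, 215) 0.04 54 [ 0.5743 -0.078   0.0557] [0.018 0.117 0.029]
side (304, 215) 0.08 301 [ 0.571  -0.0328  0.0988] [0.0
[... 411 characters left out ...]
 [ 0.744 -0.15   0.12 ] [ 0.85  -0.1    0.464]
-0.1 1927 [ 0.744 -0.1    0.121] [ 0.85  -0.05   0.464]
-0.05 1955 [ 0.745 -0.05   0.12 ] [ 0.85  -0.     0.465]
-0.0 1920 [0.745 0.    0.12 ] [0.85  0.05  0.465]
0.05 1919 [0.746 0.05  0.121] [0.85  0.1   0.464]
0.1 2528 [0.428 0.1   0.122] [0.85  0.15  0.465]
0.15 1672 [0.403 0.15  0.12 ] [0.85  0.2   0.464]
0.2 986 [0.395 0.2   0.12 ] [0.85  0.25  0.259]
0.25 623 [0.407 0.25  0.12 ] [0.85  0.3   0.244]
0.3 613 [0.744 0.3   0.12 ] [0.849 0.35  0.17 ]
0.35 614 [0.406 0.35  0.122] [0.85  0.4   0.171]
0.4 605 [0.745 0.4   0.12 ] [0.85  0.45  0.172]
0.45 133 [0.407 0.45  0.12 ] [0.848 0.49  0.169]
bench 0.0014563033814252672 -0.0010826313819673672
```

View pics/crops.png

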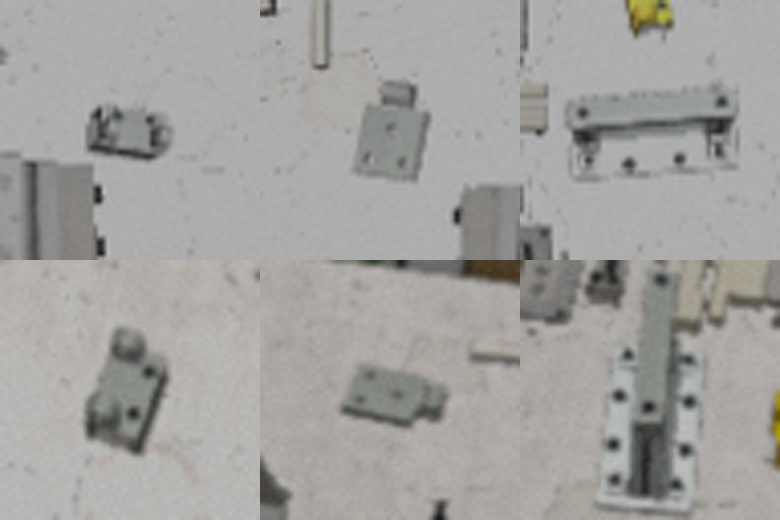

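```bash
cat > m.py <<'E'
from h import *
def rect(C,lo,hi,ctr,r):
    """min-area rect of cloud points in a height band near ctr; keeps the biggest component"""
    m=(C[...,2]>lo)&(C[...,2]<hi)&(np.hypot(C[...,0]-ctr[0],C[...,1]-ctr[1])<r)
    n,L,st,_=cv2.connectedComponentsWithStats(m.astype(np.uint8),connectivity=8)
    k=1+np.argmax(st[1:,4]); P=C[L==k]
    (c,s,_),b=cv2.minAreaRect((P[:,:2]*1000).astype(np.float32)),None
    b=cv2.boxPoints(cv2.minAreaRect((P[:,:2]*1000).astype(np.float32)))
    e=max((b[1]-b[0],b[2]-b[1]),key=np.linalg.norm)
    return np.round(c,1),np.round(s,1),round(float(np.degrees(np.arctan2(e[1],e[0]))%180),1),len(P),np.round(np.median(P[:,2])*1e3,1),P
E
python3 - <<'E'
from m import *
import pickle
D={n:cloud(pickle.load(open(n+'0.pkl','rb'))) for n in('top','side')}
for n,C in D.items():
    for nm,lo,hi,c,r in(('bracket',.022,.04,(.58,-.39),.05),('br_all',.022,.07,(.58,-.39),.05),('knuck',.042,.07,(.575,-.39),.05),('leaf',.0045,.025,(.60,.335),.07),('bar',.092,.11,(.567,-.02),.09),('rbase',.005,.014,(.567,-.02),.09)):
        print(n,nm,*rect(C,lo,hi,c,r)[:5])
P=np.vstack([C.reshape(-1,3) for C in D.values()]);P=P[np.isfinite(P).all(1)]
g=(P[:,0]>.3)&(P[:,0]<.7)&(abs(P[:,1])<.5)
H,_,_=np.histogram2d(P[g,0],P[g,1],[np.arange(.3,.71,.02),np.arange(-.5,.51,.02)])
Z=np.zeros(H.shape);i=((P[g,0]-.3)/.02).astype(int);j=((P[g,1]+.5)/.02).astype(int)
np.maximum.at(Z,(i,np.minimum(j,49)),P[g,2])
for k,r in enumerate(Z): print(round(.3+.02*k,2),' '.join(f'{int(x*100):2d}' for x in r))
E
```

```text
top bracket [ 577.5 -388.4] [53.6 32.8] 84.7 130 32.9
top br_all [ 577.5 -388.4] [53.6 32.8] 84.7 182 34.5
top knuck [ 573.9 -366.9] [10.3 16.6] 174.6 26 56.0
top leaf [599.7 329.9] [62. 83.] 174.1 323 9.1
top bar [566.1 -19.1] [ 21.5 120.9] 96.3 284 100.9
top rbase [551.  -22.6] [ 44.8 134.7] 90.7 353 9.0
side bracket [ 580.2 -389.4] [54.8 33. ] 81.6 254 31.5
side br_all [ 580.3 -389.3] [54.9 33. ] 81.6 352 32.9
side knuck [ 571.8 -408.4] [12.6 17.9] 173.0 48 52.3
side leaf [601.2 328.9] [60.4 81.1] 166.2 252 8.4
side bar [569.5 -18.9] [ 20.  124.4] 95.8 302 99.1
side rbase [569.8 -20.1] [ 63.6 135. ] 96.3 469 8.2
0.3 10  9  9  9  6  6  5  0  0  0  0  0  0  0  0  0  0  0  0  0  0  0  0  0  0  0  0  0  0  0  0  0  0  0  0  0  0  0  0  0  6  6  6  6  6  9  9  6  6  6
0.32 10 10 10 10  9  9  0  0  0  0  0  0  0  0  0  0  0  0  0  0  0  0  0  1  0  0  0  0  0  0  0  0  0  0  0  0  0  0  0  0  6  9 10  9  9 10 10  9  6  6
0.34  9  9  9 10  9  6  0  0  0  0  0  0  0  1  0  0  0  0  0  0  1  0  0  0  0  0  0  0  0  0  0  0  0  0  0  0  0  0  0  0  6  9 10  9  9 10  9  6  6  6
0.36  8  6  8
[... 1918 characters left out ...]
 1  0  0  0  0  3  3  3  3  3  0  0  0  0  0  0  0  1  1  1  0  1  0  0  0  0  0
0.62  0  0  0  0  0  0  0  0  0  0  2  0  0  0  4  4  4  0  0  0  0  0  0  0  0  0  0  0  0  4  4  4  0  0  0  0  0  0  0  0  2  2  0  0  0  0  0  0  0  0
0.64  0  0  0  0  0  0  0  0  0  0  2  0  0  1  4  4  3  0  0  0  0  0  0  5  6  0  0  0  4  4  4  3  1  0  0  2  0  0  0  0  0  1  0  0  2  0  0  0  0  0
0.66  0  0  0  0  0  0  0  0  0  0  0  0  0  2  4  4  4  0  0  0  0  0  0  3  5  3  0  0  0  4  4  3  0  0  0  0  0  0  0  0  0  0  0  0  1  1  0  0  0  0
0.68  0  1  1  0  0  0  0  0  0  0  0  0  0  2  3  4  4  0  0  0  0  0  0  3  5  5  0  0  3  3  4  4  0  0  0  0  0  0  0  0  0  0  0  0  1  1  2  2  2  1
```

```bash
cat > s1.py <<'E'
from h import *
pi=np.pi
t0=telemetry.read_clock()
yaw=np.radians(-6.8)-pi/2   # closing along bracket x
for c in (yaw,yaw+pi): print(np.degrees(c),kinematics.inverse_kinematics([.579,-.389,.36],[pi,0,c]),kinematics.inverse_kinematics([.5,0,.38],[pi,0,c]),kinematics.inverse_kinematics([.568,-.019,.36],[pi,0,c]))
E
python3 s1.py
```

```text
-96.8 [-0.31302644  0.35258262  0.29787246  0.         -1.51608617  0.19434405] [ 3.93691371e-01  1.47760250e-04 -9.13495530e-02  0.00000000e+00
 -1.47929901e+00 -5.12373761e-01] [ 3.10808065e-01  1.24951434e-01  2.35021970e-04  0.00000000e+00
 -1.44607991e+00 -4.29490454e-01]
83.2 [-0.31302644  0.35258262  0.29787246  0.         -1.51608617 -2.9472486 ] [ 2.74790128e+00 -1.38025185e+00 -9.13495530e-02  4.44089210e-16
 -2.85969862e+00  2.75008982e-01] [ 3.10808065e-01  1.24951434e-01  2.35021970e-04  0.00000000e+00
 -1.44607991e+00  2.71210220e+00]
```

```bash
cat > s1.py <<'E'
from h import *
pi=np.pi
O=[pi,0,np.radians(-96.8)]
robot.servo_line([.195,.646,.36],max_speed=.3)
robot.move_ptp([.5,0,.40],O)
robot.move_ptp([.579,-.389,.30],O)
claw.command_gripper(.075)
print(telemetry.read_clock())
robot.servo_line([.579,-.389,.005],max_speed=.15)
print('F',telemetry.read_force())
claw.command_gripper(.0)
print(telemetry.read_clock(),telemetry.read_grip_width(),telemetry.read_grip_force(),telemetry.read_force())
robot.servo_line([.579,-.389,.05],max_speed=.1)
print(telemetry.read_clock(),telemetry.read_grip_width(),telemetry.read_force(),telemetry.read_position())
E
python3 s1.py
```

```text
5.2417
F [-0.47321122  0.05821817  0.15702919]
8.125 0.03206351854353256 29.94432147592306 [ 0.77419487  0.06119438 -0.131109  ]
8.725 0.03197619605215227 [-0.1085849  -0.59328391 -2.28167312] [ 0.57879035 -0.38881418  0.04992883]
```

```bash
cat > s2.py <<'E'
from m import *
import pickle
pi=np.pi
O=[pi,0,np.radians(-84)]
robot.servo_line([.579,-.389,.36],max_speed=.3)
robot.move_ptp([.568,-.02,.36],O)
robot.servo_line([.568,-.02,.14],max_speed=.2)
print(telemetry.read_clock(),telemetry.read_position(),telemetry.read_grip_width())
cr=[]
for n,p in(('top',(276,200)),('side',(304,205))):
    im=shot(n);pickle.dump(im,open(n+'1.pkl','wb'));C=cloud(im)
    for nm,lo,hi in(('bar',.09,.11),('brk',.125,.175)):
        try: print(n,nm,*rect(C,lo,hi,(.568,-.02),.08)[:5])
        except Exception as e: print(n,nm,e)
    u,v=p;cr.append(cv2.resize(im['color'][v-50:v+50,u-50:u+50],(400,400),interpolation=cv2.INTER_CUBIC))
cv2.imwrite('pics/hover.png',np.hstack(cr)[...,::-1])
E
python3 s2.py
```

```text
12.5417 [ 0.56875552 -0.02006208  0.14100068] 0.03194487280320897
top bar [560.7  30.3] [19.9 21. ] 91.9 55 101.2
top brk attempt to get argmax of an empty sequence
side bar [571.5 -38. ] [19.8 87.2] 95.6 219 99.1
side brk [570.9 -30.1] [44.7 51.3] 144.7 221 166.0
```

View pics/hover.png

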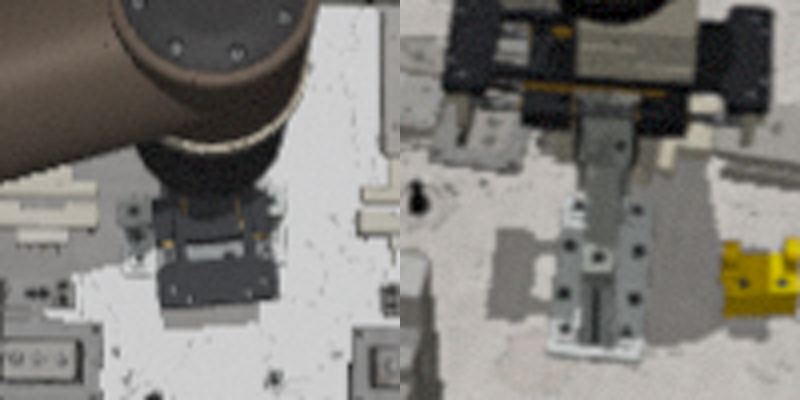

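Side crop: the bracket's -y end (about (605,150)) hangs over the bar, whose near end is at (597,260). I'll compare the two in the rail's axes from the side depth.

```bash
python3 - <<'E'
from m import *
import pickle
S=pickle.load(open('side1.pkl','rb'));C=cloud(S)
a=np.radians(6);o=np.array([.5688,-.0201])
X=(C[...,0]-o[0])*np.cos(a)+(C[...,1]-o[1])*np.sin(a);Y=-(C[...,0]-o[0])*np.sin(a)+(C[...,1]-o[1])*np.cos(a);Z=C[...,2]
def rep(nm,m):
    x,y=X[m]*1e3,Y[m]*1e3
    print(nm,m.sum(),'x',np.round(np.percentile(x,[0,3,50,97,100]),1),'y',np.round(np.percentile(y,[0,3,97,100]),1),'z',np.round(np.median(Z[m])*1e3,1))
n=abs(X)<.03
rep('bar',n&(abs(Z-.1)<.006)&(abs(Y)<.075))
for y0 in(-60,-50,-40): rep(f'bar y{y0}',n&(abs(Z-.1)<.005)&(abs(Y-y0/1e3)<.005))
rep('plate',n&(abs(Z-.167)<.006)&(Y>-.032)&(Y<-.012))
rep('brk low',n&(Z>.13)&(Z<.16)&(Y<-.014)&(Y>-.035))
rep('knuckle',n&(Z>.176)&(Z<.2)&(Y<-.012)&(Y>-.035))
for z in range(125,200,6): rep(f'z{z}',n&(abs(Z-z/1e3)<.003)&(Y<-.013)&(Y>-.04)) if (n&(abs(Z-z/1e3)<.003)&(Y<-.013)&(Y>-.04)).any() else 0
E
```

```text
bar 212 x [-9.3 -8.5  0.7 10.3 10.7] y [-61.7 -59.2  21.5  25.6] z 99.2
bar y-60 20 x [-9.3 -8.1  0.8  8.4  8.5] y [-61.7 -61.7 -55.2 -55.2] z 99.0
bar y-50 24 x [-7.8 -7.6  1.4 10.2 10.3] y [-54.8 -54.6 -46.1 -45.3] z 100.3
bar y-40 24 x [-8.7 -8.5 -0.6  9.5  9.6] y [-44.8 -44.5 -36.3 -35. ] z 99.6
plate 58 x [-26.3 -21.3   6.4  25.5  28.2] y [-28.  -27.5 -12.6 -12.1] z 167.6
brk low 17 x [-13.  -12.9  14.5  20.4  23.6] y [-26.6 -26.3 -15.6 -15. ] z 147.8
knuckle 50 x [-26.5 -16.8  -5.9   3.5  25.3] y [-26.4 -26.3 -12.9 -12.2] z 186.0
z137 3 x [-12.8 -11.1  15.   16.7  16.9] y [-25.3 -25.1 -16.7 -16.3] z 137.3
z143 3 x [-12.7 -11.   14.7  14.9  14.9] y [-26.6 -26.5 -24.5 -24.5] z 143.3
z149 6 x [-12.8 -12.7 -11.1  16.5  16.8] y [-26.  -25.9 -14.4 -14. ] z 148.0
z155 10 x [-28.8 -28.1   0.8  27.3  28.7] y [-25.  -24.8 -13.2 -13.1] z 154.2
z161 4 x [-21.3 -20.5  -6.8  10.5  11.7] y [-25.9 -25.7 -15.2 -14.4] z 163.6
z167 40 x [-26.3 -13.3   7.8  16.8  28.2] y [-28.  -27.6 -13.8 -13.4] z 167.1
z173 14 x [-13.5 -12.4  -2.   11.3  13.2] y [-25.6 -25.5 -13.5 -13.3] z 171.3
z179 14 x [-14.1 -12.7  -3.3  16.8  25.3] y [-26.3 -26.3 -14.1 -13.2] z 178.3
z185 15 x [-13.5 -13.4  -8.4   3.3   3.4] y [-26.  -26.  -15.  -14.8] z 185.9
z191 18 x [-11.  -10.9  -4.2   1.2   1.4] y [-26.4 -26.1 -14.  -13.8] z 190.4
z197 1 x [-6.3 -6.3 -6.3 -6.3 -6.3] y [-21.5 -21.5 -21.5 -21.5] z 194.4
```

```bash
cat > s3.py <<'E'
from h import *
p=telemetry.read_position();f0=np.array(telemetry.read_force());print('f0',f0)
for z in [.108,.103,.098,.09,.083,.080,.0785,.0775,.0768]:
    robot.servo_line([.5685,-.0201,z],max_speed=.06)
    f=np.array(telemetry.read_force())-f0
    print(z,np.round(f,1),np.round(telemetry.read_position(),4))
    if np.linalg.norm(f)>6: break
print(telemetry.read_clock())
E
python3 s3.py
```

```text
f0 [ 1.10746564 -0.0146602  -1.22015386]
0.108 [-1.3  0.3 -0.8] [ 0.5686 -0.0201  0.1079]
0.103 [-1.3 -0.5 -0.4] [ 0.5684 -0.0201  0.1028]
0.098 [-0.9 -0.  -0. ] [ 0.5682 -0.0202  0.0976]
0.09 [-1.4  0.3  0.5] [ 0.5681 -0.0202  0.0894]
0.083 [-1.3 -0.1  0.2] [ 0.5681 -0.0202  0.0825]
0.08 [-1.7 -0.2  0. ] [ 0.5684 -0.0201  0.0799]
0.0785 [-0.9  0.2  0.3] [ 0.5685 -0.0201  0.0785]
0.0775 [-0.3 -0.7  0.3] [ 0.5685 -0.0201  0.0775]
0.0768 [-1.7  0.2  2.2] [ 0.5686 -0.0201  0.077 ]
15.375
```

```bash
cat > leaf.py <<'E'
from h import *
import pickle
for n,(u0,v0) in(('top',(168,196)),('side',(333,134))):
    im=pickle.load(open(n+'0.pkl','rb'));k=6;h=20
    c=cv2.resize(im['color'][v0-h:v0+h,u0-h:u0+h],None,fx=k,fy=k,interpolation=cv2.INTER_CUBIC)
    g=cv2.cvtColor(c,cv2.COLOR_RGB2GRAY);t,m=cv2.threshold(g,0,255,cv2.THRESH_BINARY_INV|cv2.THRESH_OTSU)
    N,L,st,_=cv2.connectedComponentsWithStats(m);i=L[h*k,h*k] or 1+np.argmax(st[1:,4]);m=(L==i).astype(np.uint8)
    m=cv2.morphologyEx(m,cv2.MORPH_CLOSE,np.ones((9,9)))
    cn=max(cv2.findContours(m,0,1)[0],key=len).reshape(-1,2)
    W=onplane(im,(cn+.5)/k-.5+[u0-h,v0-h],.008)[:,:2]*1000
    print(n,t,'all',cv2.minAreaRect(W.astype(np.float32)))
    # plate only: opening kills the neck/knuckle (~24 mm)
    px=1000*np.linalg.norm(np.diff(onplane(im,[[u0,v0],[u0+1,v0]],.008),axis=0))/k; s=int(30/px)
    mp=cv2.morphologyEx(m,cv2.MORPH_OPEN,cv2.getStructuringElement(cv2.MORPH_ELLIPSE,(s,s)))
    cn=max(cv2.findContours(mp,0,1)[0],key=len).reshape(-1,2)
    W2=onplane(im,(cn+.5)/k-.5+[u0-h,v0-h],.008)[:,:2]*1000
    print('   plate',cv2.minAreaRect(W2.astype(np.float32)))
    # axis: farthest contour side: knuckle centre minus plate centre
    c2=np.array(cv2.minAreaRect(W2.astype(np.float32))[0]); d=W-c2; r=np.linalg.norm(d,axis=1); q=W[(d[:,0]>36)]
    cv2.drawContours(c,[cn.reshape(-1,1,2)],-1,(255,0,0),1)
    kc=(q.max(0)+q.min(0))/2; print('   knuckle',kc,'yaw',np.degrees(np.arctan2(*(kc-c2)[::-1])))
E
python3 leaf.py
```

```text
top 152.0 all ((600.25390625, 328.725341796875), (55.796844482421875, 81.98365783691406), 82.73649597167969)
   plate ((599.75048828125, 328.8632507324219), (55.145652770996094, 80.39253997802734), 82.92438507080078)
   knuckle [638.5031558  327.46885639] yaw -2.0607215940365844
side 144.0 all ((601.2345581054688, 326.7667236328125), (60.36956024169922, 79.96963500976562), 85.58856964111328)
   plate ((601.7782592773438, 326.3097229003906), (59.08648681640625, 75.21379852294922), 84.78976440429688)
   knuckle [639.61670115 327.33168142] yaw 1.5470953820988693
```

```bash
cat > s4.py <<'E'
from m import *
pi=np.pi
claw.command_gripper(.06)
f=telemetry.read_force();print(np.round(f,1))
robot.servo_line([.5686,-.0201,.17],max_speed=.12)
robot.servo_line([.5686,-.0201,.36],max_speed=.35)
O=[pi,0,np.radians(-10)]
print(kinematics.inverse_kinematics([.6,.33,.01],O))
robot.move_ptp([.60,.33,.30],O)
import pickle
for n in('top','side'):
    im=shot(n);pickle.dump(im,open(n+'2.pkl','wb'));save(im,n+'2.png')
print(telemetry.read_clock())
E
python3 s4.py
```

```text
[-0.6  0.6 -0. ]
[ 7.86738383e-01  5.63425329e-01 -1.96533310e-01  4.44089210e-16
 -8.10837688e-01  6.09525019e-01]
19.1417
```

```bash
python3 - <<'E'
from m import *
import pickle
T=pickle.load(open('top2.pkl','rb'));S=pickle.load(open('side2.pkl','rb'));T0=pickle.load(open('top0.pkl','rb'));S0=pickle.load(open('side0.pkl','rb'))
def crop(im,c,h=25):
    u,v=c;return cv2.resize(im['color'][v-h:v+h,u-h:u+h],(300,300),interpolation=cv2.INTER_CUBIC)
cv2.imwrite('pics/c2.png',np.vstack([np.hstack([crop(T,(276,202)),crop(S,(305,208))]),np.hstack([crop(T0,(168,196)),crop(S0,(333,134))])])[...,::-1])
for n,im in(('top',T),('side',S)):
    C=cloud(im)
    a=np.radians(6);o=np.array([.5686,-.0201])
    X=(C[...,0]-o[0])*np.cos(a)+(C[...,1]-o[1])*np.sin(a);Y=-(C[...,0]-o[0])*np.sin(a)+(C[...,1]-o[1])*np.cos(a);Z=C[...,2]
    def rep(nm,m):
        x,y=X[m]*1e3,Y[m]*1e3
        if m.any(): print(n,nm,m.sum(),'x',np.round(np.percentile(x,[0,3,50,97,100]),1),'y',np.round(np.percentile(y,[0,3,50,97,100]),1),'z',np.round(np.median(Z[m])*1e3,1))
    q=(abs(X)<.04)&(abs(Y)<.045)
    rep('kn-',q&(Z>.112)&(Z<.14)&(Y<0));rep('kn+',q&(Z>.112)&(Z<.14)&(Y>0));rep('kn+top',q&(Z>.124)&(Z<.14)&(Y>0));rep('kn-top',q&(Z>.124)&(Z<.14)&(Y<0))
    rep('plate',q&(abs(Z-.104)<.004)&(abs(Y)<.012)); rep('plate+x',q&(abs(Z-.104)<.004)&(X>.004))
    rep('bar',(abs(X)<.03)&(abs(Y)<.065)&(abs(Y)>.036)&(abs(Z-.1)<.005))
E
```

```text
top kn- 25 x [-16.5 -16.5  -8.3  -0.8  -0.8] y [-26.4 -26.4 -20.5 -15.6 -15.4] z 125.6
top kn+ 21 x [-16.7 -16.3  -7.6  -0.4   0.1] y [14.6 14.8 19.9 25.3 25.4] z 125.5
top kn+top 14 x [-16.7 -16.4  -8.7  -1.   -0.8] y [14.6 14.7 18.6 23.2 23.3] z 125.9
top kn-top 17 x [-16.5 -16.4 -10.3  -1.8  -1.7] y [-26.4 -25.5 -20.9 -17.4 -17.3] z 126.5
top plate 80 x [-18.3 -17.1  -3.5  12.4  13.6] y [-11.9 -11.3  -0.6  11.3  11.9] z 105.1
top plate+x 55 x [ 4.5  4.7  8.9 13.5 13.9] y [-43.8 -38.9  -2.   29.1  33.9] z 105.1
top bar 108 x [-12.3 -11.7  -2.6   7.1   7.4] y [-59.1 -57.9  37.3  60.4  61.6] z 100.6
side kn- 43 x [-12.9 -12.6  -4.9   2.9   3.1] y [-28.  -27.  -22.2 -15.7 -14.3] z 123.6
side kn+ 39 x [-13.6 -13.3  -5.3   2.4   2.6] y [13.1 13.9 18.2 25.4 26.1] z 122.7
side kn+top 15 x [-10.9  -9.9  -5.8   1.3   2.4] y [14.7 14.8 18.9 24.3 24.4] z 126.9
side kn-top 19 x [-12.  -11.   -4.9   2.6   2.8] y [-28.  -27.5 -21.9 -15.9 -15.7] z 126.1
side plate 57 x [-14.7 -14.2   6.5  16.6  16.9] y [-10.5  -7.1   4.4  11.1  11.5] z 103.4
side plate+x 88 x [ 4.2  4.3  9.5 16.4 16.9] y [-45.  -36.8  -1.7  32.   43.8] z 103.4
side bar 114 x [-9.1 -8.2  2.5 10.7 11.2] y [-61.1 -60.2 -40.   60.   62.3] z 99.8
```

View pics/c2.png

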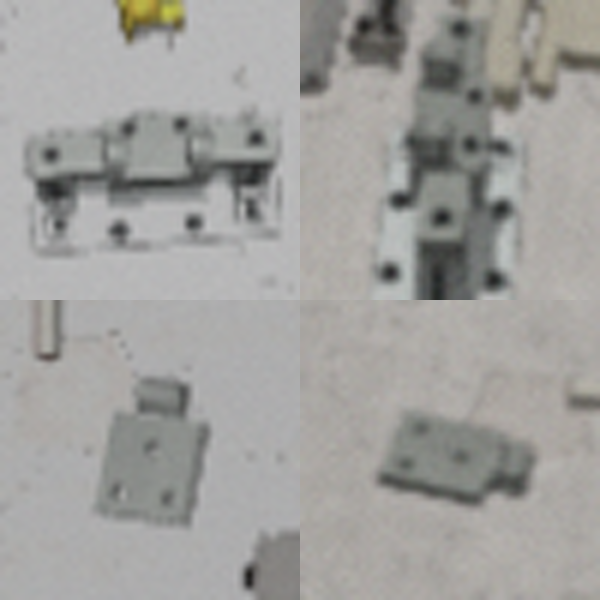

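The bracket is down on the bar with its knuckles on the robot's side; in the top crop they are at about (115,150) and (200,150). The leaf's plate edges in the lower-left crop lean about -9°, with the knuckle at (162,397). Next I grasp the leaf.

```bash
cat > s5.py <<'E'
from h import *
pi=np.pi
q=np.array([[118,112],[208,125],[190,222],[97,213],[137,80],[187,85]])/6.-.5+[143,171]
import pickle
T=pickle.load(open('top0.pkl','rb'));W=onplane(T,q,.008)[:,:2]*1000;W[4:]=onplane(T,q[4:],.014)[:,:2]*1000
ang=lambda d:np.degrees(np.arctan2(d[1],d[0]))
print(np.round(W,1),ang(W[0]-W[3]),ang(W[1]-W[2]),ang(W[0]-W[1])-90,ang(W[3]-W[2])-90,W[:4].mean(0))
E
python3 s5.py
cat > s6.py <<'E'
from h import *
import sys
pi=np.pi; x,y,yaw=map(float,sys.argv[1:])
O=[pi,0,np.radians(yaw)]
claw.command_gripper(.075)
robot.move_ptp([x,y,.12],O)
f0=np.array(telemetry.read_force())
robot.servo_line([x,y,.006],max_speed=.12)
robot.servo_line([x,y,.0015],max_speed=.03)
print('F',np.array(telemetry.read_force())-f0,telemetry.read_position())
claw.command_gripper(0)
print(telemetry.read_clock(),telemetry.read_grip_width(),telemetry.read_grip_force(),np.array(telemetry.read_force())-f0,telemetry.read_position())
robot.servo_line([x,y,.05],max_speed=.1)
print(telemetry.read_clock(),telemetry.read_grip_width(),np.array(telemetry.read_force())-f0)
E
```

```text
[[620.7 351.6]
 [614.3 301.9]
 [560.8 308. ]
 [564.7 358.9]
 [637.1 340.8]
 [634.8 313.3]] -7.434379915669157 -6.605299985664402 -7.339258130995461 -4.491967227126821 [590.10261426 330.08448666]
```

```bash
python3 s6.py .597 .329 -7
```

```text
F [ 1.23568394  0.0177128  -0.3455739 ] [0.59698234 0.3289748  0.0016079 ]
22.3667 0.04977863286875889 30.000101700425148 [ 0.26474671  0.72899275 -0.76685637] [0.59714665 0.32922007 0.00160185]
23.0 0.049551460124159494 [ 0.33972327 -0.14346817 -1.98865746]
```

```bash
cat > s7.py <<'E'
from m import *
import pickle
pi=np.pi;a=np.radians(6);O=[pi,0,a]
R=np.array([[np.cos(a),-np.sin(a)],[np.sin(a),np.cos(a)]])
g=.006
p=np.array([.5686,-.0201])+R@np.array([-.0062-(.039-g),-.0003])
print(p)
robot.servo_line([.597,.329,.36],max_speed=.35)
robot.move_ptp([*p,.36],O)
robot.servo_line([*p,.22],max_speed=.25)
robot.servo_line([*p,.150],max_speed=.12)
print(telemetry.read_clock(),telemetry.read_position(),telemetry.read_grip_width(),telemetry.read_force())
cr=[]
for n,c in(('top',(276,195)),('side',(303,200))):
    im=shot(n);pickle.dump(im,open(n+'3.pkl','wb'));u,v=c
    cr.append(cv2.resize(im['color'][v-33:v+33,u-33:u+33],(400,400),interpolation=cv2.INTER_CUBIC))
    C=cloud(im);o=np.array([.5686,-.0201])
    X=(C[...,0]-o[0])*np.cos(a)+(C[...,1]-o[1])*np.sin(a);Y=-(C[...,0]-o[0])*np.sin(a)+(C[...,1]-o[1])*np.cos(a);Z=C[...,2]
    m=(X>-.022)&(X<.015)&(abs(Y)<.02)&(Z>.135)&(Z<.18)
    for i in np.argwhere(m): print(n,i,np.round([X[tuple(i)]*1e3,Y[tuple(i)]*1e3,Z[tuple(i)]*1e3],1)) if m.sum()<90 else 0
    print(m.sum())
cv2.imwrite('pics/c3.png',np.hstack(cr)[...,::-1])
E
python3 s7.py
```

```text
[ 0.5296461  -0.02449587]
26.825 [ 0.53048325 -0.02439101  0.15107366] 0.049448328848465804 [ 0.05769687  0.25084504 -2.03881567]
0
side [185 305] [ -0.5   8.3 165.7]
side [185 306] [  1.9  10.6 163.2]
side [186 305] [ -0.3   5.6 165.2]
side [186 306] [  2.1   7.3 163.3]
side [187 305] [-1.000e-01  3.600e+00  1.637e+02]
side [187 306] [  2.3   4.3 163. ]
side [188 305] [1.000e-01 8.000e-01 1.632e+02]
side [188 306] [  2.6   0.4 164. ]
side [189 305] [  0.4  -3.2 164.2]
side [189 306] [  2.8  -0.7 161.3]
side [190 305] [  0.4  -1.8 158.4]
side [190 306] [  3.1  -5.  162.8]
side [191 305] [  0.9 -10.4 165.4]
side [191 306] [  3.3  -7.6 162.1]
side [192 305] [  1.2 -13.5 165.3]
side [192 306] [  3.5 -10.9 162.3]
side [193 304] [ -1.6  -6.7 152.2]
side [193 305] [  1.2 -13.1 160.8]
side [193 306] [  3.6 -10.4 157.7]
side [194 304] [ -1.2 -11.9 154.9]
side [194 305] [  1.4 -15.5 159.9]
side [195 304] [ -1.2 -11.7 150.6]
22
```

View pics/c3.png

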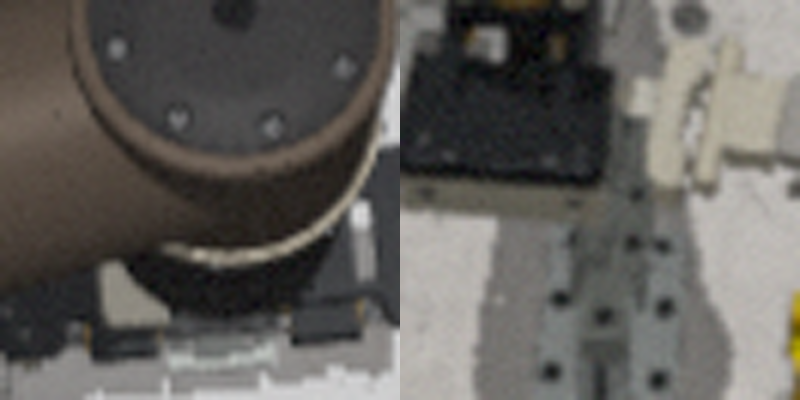

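The leaf's knuckle is partly visible in the side crop at about (635,150); the gripper hides the top view. I'll bound its +x edge against the bracket's top-plate edge and the bar edge in the same side image, so the camera bias cancels.

```bash
cat > edge.py <<'E'
from m import *
import pickle,sys
a=np.radians(6);o=np.array([.5686,-.0201])
def bounds(fn,nm,xr,yr,zr):
    im=pickle.load(open(fn,'rb'));C=cloud(im)
    X=(C[...,0]-o[0])*np.cos(a)+(C[...,1]-o[1])*np.sin(a);Y=-(C[...,0]-o[0])*np.sin(a)+(C[...,1]-o[1])*np.cos(a);Z=C[...,2]
    m=(X>xr[0])&(X<xr[1])&(Y>yr[0])&(Y<yr[1])&(Z>zr[0])&(Z<zr[1])
    I,Ou,yy=[],[],[]
    for r in np.unique(np.where(m)[0]):
        c=np.where(m[r])[0].max()
        # next pixel's ray met with the height of the last one on the object
        w=onplane(im,[c+1,r],Z[r,c])[0][:2]-o
        I.append(X[r,c]*1e3);Ou.append((w[0]*np.cos(a)+w[1]*np.sin(a))*1e3);yy.append(Y[r,c]*1e3)
    I,Ou,yy=map(np.array,(I,Ou,yy))
    s=np.polyfit(yy,(I+Ou)/2,1) if len(I)>3 else [0,0]
    print(fn,nm,len(I),'in max %.1f p90 %.1f | out min %.1f p10 %.1f | mean %.2f slope %.3f'%(I.max(),np.percentile(I,90),Ou.min(),np.percentile(Ou,10),((I+Ou)/2).mean(),s[0]))
if __name__=='__main__':
    for f in('side2.pkl','side3.pkl'):
        bounds(f,'bracket plate +x',(.004,.024),(-.023,.022),(.099,.108))
        bounds(f,'bar +x (-y end)',(-.002,.018),(-.058,-.034),(.0945,.104))
    bounds('side2.pkl','bar +x (+y end)',(-.002,.018),(.034,.058),(.0945,.104))
    bounds('side3.pkl','leaf barrel',(-.005,.015),(-.016,.012),(.145,.172))
    bounds('side2.pkl','kn-',(-.01,.01),(-.026,-.015),(.110,.14))
    bounds('side2.pkl','kn+',(-.01,.01),(.014,.026),(.110,.14))
E
python3 edge.py; python3 -c "
from h import *;print(telemetry.read_position(),telemetry.read_orientation(),telemetry.read_clock())"
```

```text
side2.pkl bracket plate +x 15 in max 16.9 p90 16.6 | out min 17.2 p10 17.5 | mean 17.06 slope 0.012
side2.pkl bar +x (-y end) 9 in max 10.7 p90 10.6 | out min 6.7 p10 10.2 | mean 10.52 slope -0.106
side3.pkl bracket plate +x 15 in max 17.0 p90 16.6 | out min 17.2 p10 17.5 | mean 17.05 slope 0.010
side3.pkl bar +x (-y end) 9 in max 10.8 p90 10.6 | out min 6.7 p10 10.2 | mean 10.52 slope -0.111
side2.pkl bar +x (+y end) 8 in max 11.2 p90 11.0 | out min 10.3 p10 10.5 | mean 10.78 slope -0.042
side3.pkl leaf barrel 11 in max 3.6 p90 3.5 | out min 1.3 p10 3.9 | mean 3.54 slope 0.015
side2.pkl kn- 7 in max 2.9 p90 2.8 | out min -0.4 p10 0.0 | mean 2.10 slope -0.193
side2.pkl kn+ 7 in max 2.6 p90 2.5 | out min -3.6 p10 -0.4 | mean 1.89 slope -0.605
[ 0.53049858 -0.02432895  0.15122463] [-3.14141391e+00 -2.15100596e-03  1.04917276e-01] 26.925
```

```bash
cat > s8.py <<'E'
from h import *
T=np.array([.53073,-.02428]);f0=np.array(telemetry.read_force())
O=[np.pi,0,np.radians(6)]
e=np.array([.00084,.00017,.0012])
for z in [.150,.140,.132,.124,.118,.114,.1116,.1116,.1116]:
    robot.servo_line(np.r_[T,z]-e,ori=O,max_speed=.05); robot.sleep(.15)
    p=np.array(telemetry.read_position()); e=np.clip(e+(p-np.r_[T,z]),-.004,.004)
    f=np.array(telemetry.read_force())-f0
    print(z,np.round((p-np.r_[T,z])*1e3,2),np.round(f,1))
    if np.linalg.norm(f)>5: print('contact');break
print(telemetry.read_orientation(),telemetry.read_grip_width(),telemetry.read_wrist_torque(),telemetry.read_clock())
E
python3 s8.py
```

```text
0.15 [-0.81 -0.17 -1.09] [-0.8  0.7 -0.1]
0.14 [ 0.04 -0.   -0.1 ] [-1.   0.6 -0.2]
0.132 [-0.02  0.01  0.03] [-1.2  1.  -1.1]
0.124 [ 0.03 -0.01  0.01] [-1.6  1.4 -0.5]
0.118 [-0.03 -0.02 -0.02] [-0.4  0.9 -0.3]
0.114 [-0.05  0.   -0.04] [-1.2  1.2  0. ]
0.1116 [0.02 0.02 0.03] [-0.8  0.8 -0.7]
0.1116 [-0.   -0.01  0.01] [-1.1  1.5  0. ]
0.1116 [-0.03 -0.01  0.  ] [-0.9  1.5 -0.3]
[ 3.14157979e+00 -1.92693526e-05  1.04741015e-01] 0.049267861561627393 [-0.02326268  0.01047504  0.00743947] 30.7333
```

```bash
python3 - <<'E'
from edge import *
cr=[]
for n,c in(('top',(276,195)),('side',(303,200))):
    im=shot(n);pickle.dump(im,open(n+'4.pkl','wb'));u,v=c
    cr.append(cv2.resize(im['color'][v-33:v+33,u-33:u+33],(400,400),interpolation=cv2.INTER_CUBIC))
cv2.imwrite('pics/c4.png',np.hstack(cr)[...,::-1])
bounds('side4.pkl','bracket plate +x',(.004,.024),(-.023,.022),(.099,.108))
bounds('side4.pkl','leaf barrel',(-.008,.012),(-.012,.012),(.110,.135))
bounds('side4.pkl','kn-',(-.01,.01),(-.026,-.015),(.110,.14))
bounds('side4.pkl','kn+',(-.01,.01),(.014,.026),(.110,.14))
C=cloud(im)
X=(C[...,0]-o[0])*np.cos(a)+(C[...,1]-o[1])*np.sin(a);Y=-(C[...,0]-o[0])*np.sin(a)+(C[...,1]-o[1])*np.cos(a);Z=C[...,2]
m=(X>-.012)&(X<.012)&(abs(Y)<.032)&(Z>.108)&(Z<.14)
for r in np.unique(np.where(m)[0]):
    print(r,[(int(c),round(X[r,c]*1e3,1),round(Y[r,c]*1e3,1),round(Z[r,c]*1e3,1)) for c in np.where(m[r])[0][-3:]])
E
```

```text
side4.pkl bracket plate +x 15 in max 16.9 p90 16.6 | out min 17.2 p10 17.6 | mean 17.05 slope 0.012
side4.pkl leaf barrel 9 in max 4.2 p90 3.9 | out min 2.7 p10 4.1 | mean 4.19 slope -0.055
side4.pkl kn- 6 in max 3.1 p90 3.0 | out min 4.9 p10 4.9 | mean 3.99 slope -0.082
side4.pkl kn+ 5 in max 2.4 p90 2.4 | out min 4.3 p10 4.3 | mean 3.38 slope -0.075
190 [(305, np.float64(-0.8), np.float64(22.1), np.float64(128.0)), (306, np.float64(1.8), np.float64(22.6), np.float64(127.7))]
191 [(305, np.float64(-0.7), np.float64(21.7), np.float64(124.3)), (306, np.float64(1.7), np.float64(24.9), np.float64(120.5))]
192 [(305, np.float64(-0.3), np.float64(15.3), np.float64(128.3)), (306, np.float64(2.2), np.float64(17.5), np.float64(125.8))]
193 [(305, np.float64(-0.3), np.float64(17.3), np.float64(121.6)), (306, np.float64(2.4), np.float64(14.9), np.float64(124.9))]
194 [(305, np.float64(0.2), np.float64(9.3), np.float64(127.7)), (306, np.float64(2.4), np.float64(16.4), np.float64(118.8))]
195 [(305, np.float64(0.3), np.float64(8.8), np.float64(124.1)), (306, np.float64(2.7), np.float64(11.4), np
[... 980 characters left out ...]
.float64(-0.2), np.float64(-18.1), np.float64(125.7)), (305, np.float64(2.4), np.float64(-19.0), np.float64(127.3))]
204 [(304, np.float64(-0.0), np.float64(-19.6), np.float64(123.6)), (305, np.float64(2.4), np.float64(-16.6), np.float64(119.9))]
205 [(304, np.float64(0.5), np.float64(-27.2), np.float64(129.7)), (305, np.float64(2.6), np.float64(-19.7), np.float64(119.7))]
206 [(305, np.float64(3.0), np.float64(-25.0), np.float64(122.7))]
207 [(304, np.float64(0.6), np.float64(-26.1), np.float64(119.6)), (305, np.float64(3.1), np.float64(-25.6), np.float64(119.3))]
208 [(304, np.float64(0.7), np.float64(-27.1), np.float64(116.8)), (305, np.float64(3.0), np.float64(-22.0), np.float64(110.0))]
```

View pics/c4.png

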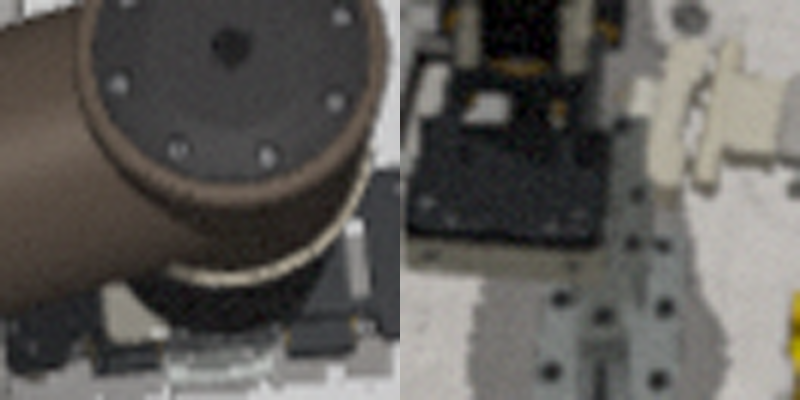

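The side crop shows the leaf's knuckle between the bracket's two. The barrel edges line up within about 0.2 mm (leaf about 4.0–4.2, bracket about 4.0, rail x in mm). The bracket has not moved and no contact force is felt, so I'm handing in.

```bash
python3 -c "
from h import *
print(telemetry.read_clock(),telemetry.read_grip_force(),telemetry.read_position());print(close_job())"
```

```text
30.8333 30.000176802277565 [ 0.5306899  -0.02429345  0.11155961]
the job is handed in; nothing more can be done
None
```

The job is handed in at about 31 s: the bracket is released and seated on the bar, and the gripper is holding the leaf's knuckle between the bracket's two, bores in line to about 0.2 mm front to back as far as the side camera could measure, with no sign of pushing on the bracket.

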